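# Reset the stop collar on the length gauge

## Task

On the length gauge with the orange wing screw, loosen that screw with about a quarter turn anticlockwise (seen from above), keeping the collar where it is while you turn, and only then slide the collar along its shaft until it sits centred over the yellow tape band. Leave the screw loose, and do not disturb the collar with the blue wing screw.

Things in the scene. Friction and masses are not known exactly. Their poses are not given: they have to be found in the camera images.
- orange_wing (a point): Centre of the orange wing of the screw on the collar to move: an upright bar 48 mm long, 10 thick, 26 tall, middle 92 mm above the table, on the screw's upright axis. Axes: z up, y along the wing, x through its thickness. Collar: dark steel, diameter 40, 30 wide along the shaft, top 65 mm above the table; the wing stays straight above the shaft and moves with the collar.
- orange_screw (a joint): Turn of the orange screw, rad. 0 = tight, wing along the shaft (starts at 0 to 0.08); grows anticlockwise seen from above to a stop at 1.57 = wing across the shaft. Below about 1.0 it locks the collar to the shaft (5 mm of play); turned nearly to the stop, the collar slides freely (about 2 N) and can be pulled along by the wing. Turning takes about 0.1 N m; it stays where left.
- orange_band (a point): Middle of the yellow tape band (30 mm long) on the orange gauge's level shaft, on its axis, 45 mm above the table, 59 to 111 mm from the collar's start. Axes: z up, y along the shaft from collar to band. Gauge: grey base 250 x 70 mm bolted to the bench, shaft diameter 20 with 200 mm free between dark end blocks 62 mm high. Its heading varies.
- blue_wing_end (a point): One end of the blue wing (22 mm from its screw's axis, 92 mm above the table) on the second, otherwise identical gauge beside the first, which has a yellow band of its own. This wing and its collar must stay as they are.

How it is judged:
On the way, in this order (a step that is already met when the one before it is completed fails the run):
1. the orange screw is loosened by most of its quarter turn (over 1.1 rad) with its collar still within 15 mm of where it started (value of joint orange_screw above 1.1 rad and distance of orange_wing from where it was at the start of the episode below 0.015 m), for 0.1 s.
2. the orange collar is slid over the yellow band (horizontal distance between orange_wing and orange_band below 0.012 m), for 0.1 s.
At the end, for the whole second after the job is handed in: the orange wing (and so its collar's middle) is within 12 mm of the middle of the yellow band, seen from above; the orange screw is still loose (turned more than 0.7 rad); the blue wing's end is within 12 mm of where it started (horizontal distance between orange_wing and orange_band below 0.012 m and value of joint orange_screw above 0.7 rad and distance of blue_wing_end from where it was at the start of the episode below 0.012 m); the robot touches nothing.
It fails at once if the blue wing screw is turned or its collar shifted (its wing's end moves more than 12 mm) (distance of blue_wing_end from where it was at the start of the episode above 0.012 m).
It also fails if it takes over 38 s, if anything falls off the work surface, if the arm or the gripper's body presses on something with over 40 N, if the wrist force passes 120 N, or if a joint passes its speed limit or range.

## Robot

A 6-joint arm with a two-finger parallel gripper is mounted at the origin on the work surface. World frame = base frame: x ahead of the robot, y to its left, z up, the work surface at z = 0. Lengths are in m, angles in rad, forces in N, time in s.
With the tool pointing down it reaches from about 0.35 to 0.725 m from the base axis. Payload 4.3 kg.
Tool frame: the origin (TCP) lies at the very end of the fingers, on their centre line; the grasp point (between the pads) lies 19 mm behind it; z points along the fingers, y is the line along which they close (so a half turn about z gives the same grasp; the last joint's range is limited). The gripper opens to 85 mm and grips with 20 to 120 N. Pads are 22 mm wide; open, the fingers measure 114 mm over their backs; the gripper's body (76 mm by 85 mm) begins 54 mm behind the grasp point. The pads swing forward as they close: fully open they stand 13 mm farther back than shut.
Start: joints at [1.173, 0.377, 0.081, 1.274, 0, 1.46], TCP at [0.163, 0.551, 0.231] pointing down, gripper open.
Joint ranges: [-2.72, 2.72], [-0.84, 1.66], [-1.02, 1.22], [-1.77, 2.12], [-1.37, 1.28], [-3.14, 3.14]. Speed limits (rad/s): [2.57, 2.57, 3.14, 3.14, 3.14, 3.14].

## Interface

Orientations are given as [roll, pitch, yaw] about the fixed x, y, z axes, in that order (R = Rz(yaw) Ry(pitch) Rx(roll)).
In Python, from station import * gives the robot as it stands.
- The arm moves only by the shell command python3 -m crank 'ROWS'. ROWS is a JSON object of lists of equal length, an entry for each row: "dp": the shift along the world's x, y, z in cm, a list of three; "turn": the turn about the world's z in degrees; "gripper": the finger opening in cm, from 0 to 8.54. In form: {"dp": [[dx, dy, dz], ...], "turn": [turn, ...], "gripper": [gripper, ...]}. A call has 1 to 12 rows; each row is the pose to reach, as a shift and turn from the pose commanded when the call began; what a row does not reach only later rows make up. A row lasts 1/12 s, in which the tool goes at most 41.7 mm and 7.16 degrees, less where a joint would pass 70% of its speed; a pose out of reach is approached as far as the arm can. A call with a gripper value outside its range is refused whole. The fingers move at their own pace and stop on an object; the grip force is fixed at half the most. Time passes only in rows, so rows that repeat a pose let the fingers close. It gives the time, the measured TCP pose, the force, the opening and the grip force at its end, in the units of the state.
- get_obs(): the state, without advancing time (a new reading comes with each control period).
- read_camera(name): name is "scene" or "top"; returns (picture, depth): 384x512x3 uint8, red, green, blue; 384x512 float32, m along the optical axis (not along the pixel's ray), 0 where there is no reading.
- calibration(name): a dict with "mtx" (3x3 intrinsics, pixels), "camera_from_world" (4x4, takes a point from world to camera coordinates). Camera axes: x right, y up, looking along -z (the intrinsics and any distortion apply to the point x, -y, -z); pixel columns grow to the right and rows downward; lengths in m; the calibration is good to about 2 mm. A picture is of the moment at which its call begins. calibration takes no time and is no camera call.
- sign_off(): hands the job in; it is judged then, once.
The state is a dict: "t": time; "joints": joint angles; "qd": joint speeds; "joint_efforts": joint torques, N m; "tcp_pos": TCP position; "orientation": TCP orientation; "wrist_force": force on the tool from outside, world axes, zero at the start; "moment": the same for the moment, N m; "gripper_width": opening from 0.0 (shut) to 1.0 (fully open); "grasp_force": force on a finger pad.
Only numpy, scipy, OpenCV 4.12 (cv2) and the standard library are available. Lean on these libraries where they do the work, as an engineer would, in place of code of your own. Each camera call takes 0.05 s, during which the arm holds its last target. There are 200 camera calls.

## Working session

There is one attempt and no reset: what is moved stays moved. The work goes in short steps, Python scripts to look and compute and a shell command to move; the robot and the scene stay as the last step left them, time stands still between calls to the robot, and variables do not carry over. Pictures are saved under pics/ and viewed, at most 10 in all, crops included, and the job is handed in when it is done.

```bash
mkdir -p pics; python3 - <<'E'
from station import *
import cv2,numpy as np
for n in("top","scene"):
    p,d=read_camera(n); cv2.imwrite(f"pics/{n}0.png",p[...,::-1]); np.savez(f"{n}0.npz",p=p,d=d)
    c=calibration(n); print(n,c["mtx"],c["camera_from_world"],c.keys())
o=get_obs();print(o)
E
```

```text
top [[400.88584698   0.         255.0130135 ]
 [  0.         400.88584698 185.99079427]
 [  0.           0.           1.        ]] [[-0.01509671 -0.99988522  0.00128218  0.00948236]
 [ 0.99498168 -0.0148958   0.09894224 -0.52053856]
 [-0.09891178  0.00276945  0.99509235 -0.75460692]
 [ 0.          0.          0.          1.        ]] dict_keys(['mtx', 'camera_from_world'])
scene [[497.53310594   0.         254.70782951]
 [  0.         497.53310594 185.8674004 ]
 [  0.           0.           1.        ]] [[-0.87385586  0.4861122   0.00841875  0.44865036]
 [-0.41021412 -0.7464915   0.52390344  0.15448883]
 [ 0.26096038  0.4543626   0.85173606 -1.03119075]
 [ 0.          0.          0.          1.        ]] dict_keys(['mtx', 'camera_from_world'])
{'t': 0.1, 'joints': array([ 1.17272227e+00,  3.77978630e-01,  7.97587180e-02,  1.27439564e+00,
       -3.58987581e-06,  1.46050532e+00]), 'qd': array([-0.00015973, -0.00020439,  0.00276017, -0.00089997, -0.00041187,
       -0.00014227]), 'joint_efforts': array([ 1.39929794e-03, -4.64692032e+01,  2.70582658e+01,  1.19829932e-02,
       -3.49700463e-05, -1.76824848e-06]), 'tcp_pos': array([0.16296181, 0.55081145, 0.2304605 ]), 'orientation': array([-3.13978408e+00, -1.96669787e-04,  2.85380942e+00]), 'wrist_force': array([ 0.10940808,  0.0781861 , -0.88684896]), 'moment': array([-0.00588815, -0.08036084, -0.02942453]), 'grasp_force': 0.0, 'gripper_width': 0.9976857864845794}
```

View pics/top0.png

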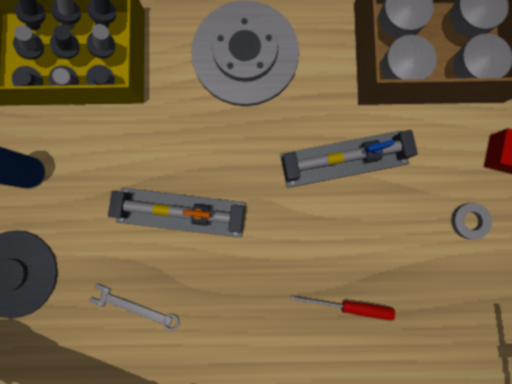

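View pics/scene0.png

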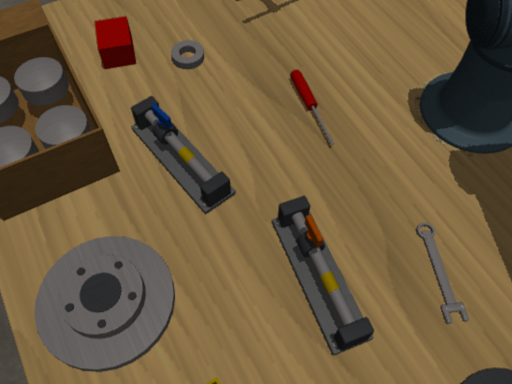

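Top view: orange wing at about (198,213), its yellow band at (160,210), the gauge's end blocks at (118,204) and (237,218); blue gauge upper right with its wing at (380,146). The scene view shows the same, orange wing (314,231), band (331,282).

```bash
cat > h.py <<'E'
from station import *
import cv2,numpy as np
def ray(n,uv,z):
    c=calibration(n);T=np.linalg.inv(c["camera_from_world"]);K=c["mtx"]
    uv=np.atleast_2d(uv).astype(float)
    d=np.c_[(uv[:,0]-K[0,2])/K[0,0],-(uv[:,1]-K[1,2])/K[1,1],-np.ones(len(uv))]@T[:3,:3].T
    o=T[:3,3]; return o+d*((z-o[2])/d[:,2])[:,None]
def pts(n,d,m):
    v,u=np.nonzero(m&(d>0));c=calibration(n);T=np.linalg.inv(c["camera_from_world"]);K=c["mtx"];D=d[v,u]
    return np.c_[(u-K[0,2])/K[0,0]*D,-(v-K[1,2])/K[1,1]*D,-D]@T[:3,:3].T+T[:3,3]
def masks(p):
    h=cv2.cvtColor(p,cv2.COLOR_RGB2HSV);H,S,V=cv2.split(h)
    return {"orange":(H>=5)&(H<=14)&(S>200)&(V>110),"yellow":(H>=20)&(H<=30)&(S>200)&(V>120),"blue":(H>100)&(H<120)&(S>150)&(V>80)}
def blobs(n,p,d):
    for k,m in masks(p).items():
        N,L,st,ce=cv2.connectedComponentsWithStats(m.astype(np.uint8))
        for i in range(1,N):
            if 25<st[i,4]<1500:
                q=pts(n,d,L==i)
                if len(q)<10: continue
                xy=(q[:,:2]-q[:,:2].mean(0)); w,v=np.linalg.eigh(xy.T@xy)
                top=q[q[:,2]>q[:,2].max()-.008]
                print(n,k,ce[i].round(1),st[i,4],"mean",q.mean(0).round(4),"zmax",q[:,2].max().round(3),"top",top.mean(0).round(4),"axis",np.degrees(np.arctan2(v[1,1],v[0,1])).round(1),"ray z.092",ray(n,ce[i],.092)[0].round(4),"ray .055",ray(n,ce[i],.055)[0].round(4))
E
python3 - <<'E'
from h import *
for n in("top","scene"):
    z=np.load(n+"0.npz"); blobs(n,z["p"],z["d"])
# end blocks of the orange gauge: height 55-70mm
z=np.load("top0.npz");q=pts("top",z["d"],np.ones((384,512),bool))
s=q[(q[:,2]>.057)&(q[:,2]<.067)&(q[:,0]>.35)&(q[:,0]<.7)&(np.abs(q[:,1])<.4)]
for lo,hi in((0,.08),(.2,.4),(-.35,0)):
    t=s[(s[:,1]>lo)&(s[:,1]<hi)];print(lo,len(t),t.mean(0) if len(t) else "")
E
```

```text
top orange [196.2 213.2] 107 mean [0.4669 0.1052 0.1009] zmax 0.106 top [0.4673 0.1049 0.1035] axis 83.6 ray z.092 [0.4672 0.1065 0.092 ] ray .055 [0.4684 0.1119 0.055 ]
top yellow [122.7  55.6] 463 mean [0.7883 0.2638 0.026 ] zmax 0.101 top [0.7525 0.2327 0.0984] axis -169.2 ray z.092 [0.7587 0.2415 0.092 ] ray .055 [0.7751 0.2539 0.055 ]
top yellow [31.2 57.6] 1075 mean [0.796  0.4588 0.0059] zmax 0.101 top [0.7003 0.4367 0.0983] axis 67.7 ray z.092 [0.7574 0.4096 0.092 ] ray .055 [0.7738 0.4308 0.055 ]
top yellow [44.9 38.7] 47 mean [0.8374 0.434  0.0021] zmax 0.005 top [0.8374 0.434  0.0021] axis 53.8 ray z.092 [0.7931 0.3857 0.092 ] ray .055 [0.8113 0.4056 0.055 ]
top yellow [82.  38.4] 60 mean [0.8365 0.3566 0.003 ] zmax 0.056 top [0.8095 0.341  0.0559] axis -144.3 ray z.092 [0.7928 0.3173 0.092 ] ray .055 [0.811  0.3337 0.055 ]
top yellow [88.9 86. ] 44 mean [0.6997 0.2995 0.0983] zmax 0.101 top [0.6997 0.2995 0.0983] axis 89.2 ray z.092 [0.702  0.3022 0.092 ] ray .055 [0.7155 0.3177 0.055 ]
top yellow [335.4 157.5] 107 mean [ 0.5696 -0.151   0.0541] zmax 0.058 top [ 0.5697 -0
[... 755 characters left out ...]
4   0.092 ] ray .055 [ 0.5731 -0.1499  0.055 ]
scene yellow [330.5 280.8] 106 mean [0.4795 0.1812 0.0563] zmax 0.06 top [0.4795 0.1812 0.0563] axis 82.8 ray z.092 [0.4914 0.1902 0.092 ] ray .055 [0.4791 0.181  0.055 ]
scene yellow [213.6 381. ] 40 mean [0.7062 0.2336 0.1009] zmax 0.104 top [0.7062 0.2336 0.1009] axis 160.6 ray z.092 [0.706 0.232 0.092] ray .055 [0.705  0.2249 0.055 ]
scene blue [159.9 111.2] 87 mean [ 0.5862 -0.219   0.1062] zmax 0.109 top [ 0.5862 -0.219   0.1062] axis 103.3 ray z.092 [ 0.5833 -0.231   0.092 ] ray .055 [ 0.5759 -0.2624  0.055 ]
0 358 [0.45854209 0.03718472 0.06102206]
0.2 525 [0.55585347 0.27708501 0.06088906]
-0.35 982 [ 0.59221024 -0.1983556   0.06126143]
```

```bash
python3 -m crank '{"dp":[[15,-22,0],[30.5,-44.5,0],[30.5,-44.5,0],[30.5,-44.5,0],[30.5,-44.5,0],[30.5,-44.5,0],[30.5,-44.5,0],[30.5,-44.5,0],[30.5,-44.5,0],[30.5,-44.5,0],[30.5,-44.5,0],[30.5,-44.5,0]],"turn":[-80,-80,-80,-80,-80,-80,-80,-80,-80,-80,-80,-80],"gripper":[5,5,5,5,5,5,5,5,5,5,5,5]}'; python3 -c "
from h import *
o=get_obs();print(o['t'],o['tcp_pos'],np.degrees(o['orientation']),o['joints'])"
```

```text
t: 1.1
tcp_pos: [0.4463, 0.137, 0.2311]
orientation: [-3.141, -0.0, 1.453]
wrist_force: [0.7, 0.6, 0.2]
gripper_width: 0.581
grasp_force: 0.0
1.1 [0.44628879 0.13696478 0.23110865] [-1.79977237e+02 -2.93469658e-03  8.32395937e+01] [ 1.61652176e-01  1.59016110e-01 -2.12263641e-01  1.19988429e+00
  1.58886982e-04  1.85043981e+00]
```

```bash
python3 -m crank '{"dp":[[0,0,0],[0,0,0],[0,0,0]],"turn":[0,0,0],"gripper":[5,5,5]}'; python3 - <<'E'
from h import *
for n in("top","scene"):
    p,d=read_camera(n); blobs(n,p,d); cv2.imwrite(f"pics/{n}1.png",p[...,::-1])
print(get_obs()["tcp_pos"])
E
```

```text
t: 1.35
tcp_pos: [0.4453, 0.1389, 0.2309]
orientation: [-3.14, -0.0, 1.457]
wrist_force: [0.4, 0.7, -0.5]
gripper_width: 0.586
grasp_force: 0.0
top yellow [82.3 37.9] 91 mean [0.8366 0.3549 0.0054] zmax 0.057 top [0.8101 0.3423 0.0546] axis -161.1 ray z.092 [0.7938 0.3167 0.092 ] ray .055 [0.8121 0.333  0.055 ]
top yellow [45.1 38.7] 68 mean [0.8361 0.4322 0.0049] zmax 0.056 top [0.811  0.4128 0.0538] axis -139.7 ray z.092 [0.7933 0.3854 0.092 ] ray .055 [0.8115 0.4053 0.055 ]
top yellow [335.4 157.8] 124 mean [ 0.5692 -0.1512  0.0537] zmax 0.058 top [ 0.5696 -0.1511  0.054 ] axis 100.1 ray z.092 [ 0.5628 -0.143   0.092 ] ray .055 [ 0.569  -0.1507  0.055 ]
top blue [379.3 145.9] 169 mean [ 0.5817 -0.2204  0.0997] zmax 0.107 top [ 0.5827 -0.2205  0.1041] axis 103.0 ray z.092 [ 0.5832 -0.2229  0.092 ] ray .055 [ 0.5905 -0.2347  0.055 ]
scene yellow [185.9 153.5] 117 mean [ 0.5742 -0.1482  0.0555] zmax 0.059 top [ 0.5742 -0.1482  0.0555] axis 99.3 ray z.092 [ 0.5815 -0.1228  0.092 ] ray .055 [ 0.574  -0.1485  0.055 ]
scene yellow [330. 281.] 184 mean [0.4801 0.181  0.0555] zmax 0.059 top [0.4802 0.181  0.0556] axis 81.9 ray z.092 [0.4922 0.1901 0.092 ] ray .055 [0.4799 0.1809 0.055 ]
scene yellow [213.7 381. ] 44 mean [0.7062 0.2337 0.1005] zmax 0.102 top [0.7062 0.2337 0.1005] axis 160.7 ray z.092 [0.7059 0.2321 0.092 ] ray .055 [0.705 0.225 0.055]
scene blue [159.8 111.5] 101 mean [ 0.5865 -0.2188  0.1059] zmax 0.11 top [ 0.5866 -0.2191  0.1059] axis 103.8 ray z.092 [ 0.5837 -0.2305  0.092 ] ray .055 [ 0.5763 -0.2619  0.055 ]
[0.44494846 0.13990914 0.23108761]
```

```bash
python3 -m crank '{"dp":[[2.3,-3.4,0],[2.3,-3.4,-4],[2.3,-3.4,-8],[2.3,-3.4,-11],[2.3,-3.4,-11],[2.3,-3.4,-11]],"turn":[0,0,0,0,0,0],"gripper":[5,5,5,5,5,5]}'; python3 - <<'E'
from h import *
p,d=read_camera("scene"); blobs("scene",p,d); cv2.imwrite("pics/s2.png",cv2.resize(p[130:320,220:420,::-1],None,fx=3,fy=3))
print(get_obs()["tcp_pos"])
E
```

```text
t: 1.95
tcp_pos: [0.4664, 0.106, 0.1204]
orientation: [-3.137, 0.001, 1.46]
wrist_force: [0.9, -0.2, -0.7]
gripper_width: 0.586
grasp_force: 0.0
scene yellow [186.  153.5] 121 mean [ 0.5739 -0.1483  0.0553] zmax 0.06 top [ 0.5735 -0.148   0.0555] axis 97.8 ray z.092 [ 0.5814 -0.1227  0.092 ] ray .055 [ 0.5739 -0.1485  0.055 ]
scene yellow [330.1 281.1] 184 mean [0.4802 0.1812 0.0557] zmax 0.059 top [0.4802 0.1813 0.0558] axis 81.4 ray z.092 [0.4923 0.1903 0.092 ] ray .055 [0.48  0.181 0.055]
scene yellow [213.8 381. ] 43 mean [0.7061 0.2338 0.1009] zmax 0.103 top [0.7061 0.2338 0.1009] axis 160.5 ray z.092 [0.7059 0.2321 0.092 ] ray .055 [0.7049 0.2251 0.055 ]
scene blue [159.8 111.5] 101 mean [ 0.5866 -0.2186  0.1059] zmax 0.109 top [ 0.5866 -0.2186  0.1059] axis 104.0 ray z.092 [ 0.5837 -0.2305  0.092 ] ray .055 [ 0.5763 -0.2619  0.055 ]
[0.46854486 0.10602197 0.12223019]
```

View pics/s2.png

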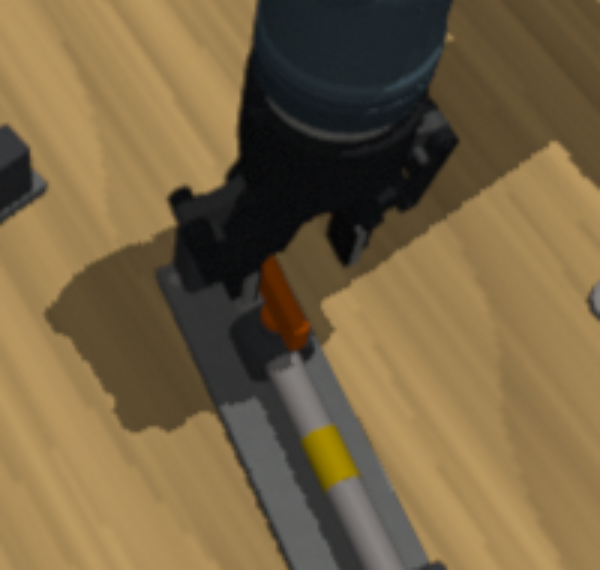

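The crop shows the open fingers straddling the wing, which sits at crop (285,305), with the band beyond it at (330,455). I'll descend and close.

```bash
python3 -m crank '{"dp":[[0,0,-2.5],[0,0,-4.5],[0,0,-4.5],[0,0,-4.5],[0,0,-4.5],[0,0,-4.5],[0,0,-4.5],[0,0,-4.5],[0,0,-4.5],[0,0,-4.5]],"turn":[0,0,0,0,0,0,0,0,0,0],"gripper":[5,5,5,1.5,1.5,1.5,1.5,0,0,0]}'; python3 -c "
from h import *
o=get_obs();print(o)"
```

```text
t: 2.83
tcp_pos: [0.4691, 0.1057, 0.0796]
orientation: [3.14, -0.002, 1.458]
wrist_force: [-8.0, 0.7, 17.0]
gripper_width: 0.106
grasp_force: 83.5
{'t': 2.8333, 'joints': array([ 8.86500124e-02,  2.95520342e-01, -4.52431460e-01,  8.21014742e-01,
        1.35612623e-03,  1.77240134e+00]), 'qd': array([ 0.0002708 , -0.00220078, -0.00106494, -0.00038923, -0.00018924,
       -0.00017286]), 'joint_efforts': array([ -1.13937892, -31.42911673,  22.41520107,  -3.57000723,
        -0.52434705,  -0.08388887]), 'tcp_pos': array([0.46907415, 0.10566526, 0.07960368]), 'orientation': array([ 3.14007148e+00, -1.69505732e-03,  1.45784386e+00]), 'wrist_force': array([-7.98127479,  0.72432706, 17.01873725]), 'moment': array([ 0.18472971,  1.7355507 , -0.1168721 ]), 'grasp_force': 83.54612820781767, 'gripper_width': 0.10581366256942155}
```

```bash
python3 -m crank '{"dp":[[0,0,0],[0,0,0],[0,0,0],[0,0,0],[0,0,0],[0,0,0],[0,0,0],[0,0,0],[0,0,0]],"turn":[5,10,15,20,25,30,35,40,40],"gripper":[0,0,0,0,0,0,0,0,0]}'; python3 -c "
from h import *
o=get_obs();print(o['moment'],o['joints'])"
```

```text
t: 3.58
tcp_pos: [0.4702, 0.1059, 0.0796]
orientation: [3.137, 0.0, 2.159]
wrist_force: [-5.3, 2.4, 13.7]
gripper_width: 0.105
grasp_force: 83.1
[0.39362555 1.1998594  0.12622882] [ 0.08861566  0.2958992  -0.4517998   0.81933061  0.00171174  1.07105101]
```

```bash
python3 -m crank '{"dp":[[0,0,0],[0,0,0],[0,0,0],[0,0,0],[0,0,0],[0,0,0],[0,0,0],[0,0,0],[0,0,0],[0,0,0],[0,0,0]],"turn":[5,10,15,20,25,30,35,40,45,45,45],"gripper":[0,0,0,0,0,0,0,0,0,0,0]}'; python3 - <<'E'
from h import *
o=get_obs();print(o['moment'],o['joints'])
p,d=read_camera("scene"); blobs("scene",p,d); cv2.imwrite("pics/s3.png",cv2.resize(p[130:320,220:420,::-1],None,fx=3,fy=3))
E
```

```text
t: 4.5
tcp_pos: [0.4707, 0.1059, 0.0797]
orientation: [3.139, 0.004, 2.942]
wrist_force: [-2.7, 1.1, 12.9]
gripper_width: 0.104
grasp_force: 82.9
[0.32459608 0.89626717 0.12987446] [ 0.08861457  0.29615424 -0.45135552  0.81863663  0.00184602  0.28816056]
scene yellow [186.  153.5] 122 mean [ 0.5741 -0.148   0.0557] zmax 0.06 top [ 0.5739 -0.1481  0.0559] axis 98.4 ray z.092 [ 0.5815 -0.1227  0.092 ] ray .055 [ 0.5739 -0.1484  0.055 ]
scene yellow [330.  281.1] 186 mean [0.4802 0.1811 0.0555] zmax 0.06 top [0.4802 0.1812 0.0555] axis 80.2 ray z.092 [0.4923 0.1903 0.092 ] ray .055 [0.4801 0.181  0.055 ]
scene yellow [213.7 381. ] 44 mean [0.7062 0.2338 0.1012] zmax 0.104 top [0.7062 0.2338 0.1012] axis 160.2 ray z.092 [0.7059 0.2321 0.092 ] ray .055 [0.705 0.225 0.055]
scene blue [159.8 111.5] 102 mean [ 0.5866 -0.2188  0.1058] zmax 0.11 top [ 0.5866 -0.219   0.1059] axis 103.8 ray z.092 [ 0.5838 -0.2305  0.092 ] ray .055 [ 0.5764 -0.2619  0.055 ]
```

View pics/s3.png

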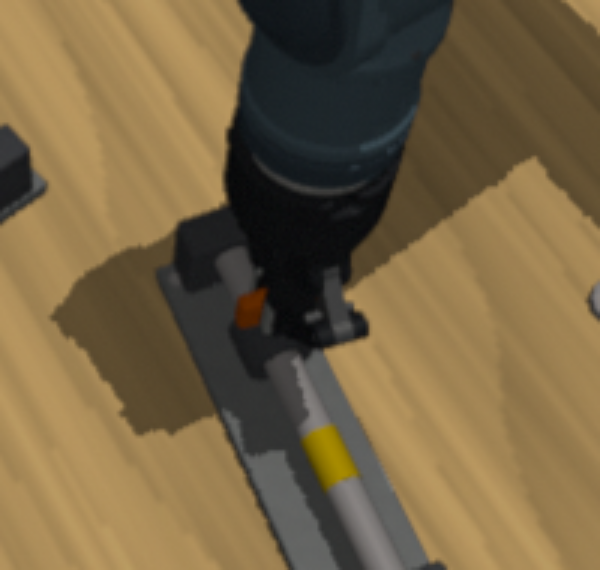

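```bash
python3 -m crank '{"dp":[[0.1,0.7,0],[0.2,1.4,0],[0.3,2.2,0],[0.4,3.0,0],[0.5,3.8,0],[0.6,4.6,0],[0.7,5.4,0],[0.8,6.2,0],[0.9,6.9,0],[0.95,7.35,0],[0.95,7.35,0],[0.95,7.35,0]],"turn":[0,0,0,0,0,0,0,0,0,0,0,0],"gripper":[0,0,0,0,0,0,0,0,0,0,0,0]}'; python3 - <<'E'
from h import *
o=get_obs();print(o['moment'],o['tcp_pos'])
p,d=read_camera("scene"); blobs("scene",p,d); cv2.imwrite("pics/s4.png",cv2.resize(p[130:350,220:420,::-1],None,fx=2.7,fy=2.7))
E
```

```text
t: 5.55
tcp_pos: [0.4808, 0.18, 0.0797]
orientation: [3.138, 0.005, 2.942]
wrist_force: [-2.0, 1.3, 9.1]
gripper_width: 0.108
grasp_force: 82.2
[0.32998916 0.49031865 0.09119892] [0.48076762 0.18002873 0.0797055 ]
scene yellow [185.9 153.5] 127 mean [ 0.5742 -0.1482  0.0556] zmax 0.059 top [ 0.574  -0.1483  0.0557] axis 98.4 ray z.092 [ 0.5817 -0.1228  0.092 ] ray .055 [ 0.5741 -0.1486  0.055 ]
scene yellow [213.7 381. ] 44 mean [0.7062 0.2337 0.1008] zmax 0.104 top [0.7062 0.2337 0.1008] axis 160.7 ray z.092 [0.7059 0.2321 0.092 ] ray .055 [0.705 0.225 0.055]
scene blue [159.8 111.6] 106 mean [ 0.5866 -0.2185  0.1059] zmax 0.109 top [ 0.5866 -0.2185  0.1059] axis 103.8 ray z.092 [ 0.5838 -0.2304  0.092 ] ray .055 [ 0.5764 -0.2618  0.055 ]
```

View pics/s4.png

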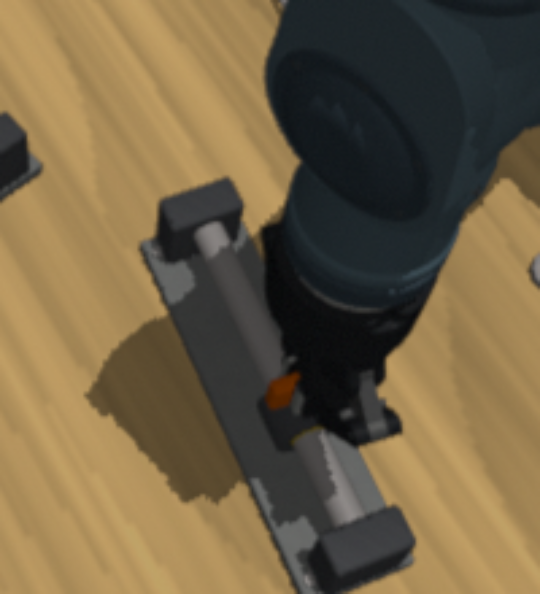

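The collar sits over the band, with only a thin yellow sliver left on the far side at crop (308,437). I'll release, lift and check from above.

```bash
python3 -m crank '{"dp":[[0,0,0],[0,0,0],[0,0,0],[0,0,0],[0,0,2],[0,0,5],[0,0,9],[0,0,13],[-4,4,13],[-8,8,13],[-10,12,13],[-10,14,13]],"turn":[0,0,0,0,0,0,0,0,0,0,0,0],"gripper":[1.5,2.5,3.5,4,4,4,4,4,4,4,4,4]}'; python3 - <<'E'
from h import *
o=get_obs();print(o['moment'],o['tcp_pos'])
for n in("top","scene"):
    p,d=read_camera(n); blobs(n,p,d); cv2.imwrite(f"pics/{n}5.png",p[...,::-1])
    c=p[130:350,220:420] if n=="scene" else p[170:250,90:260]
    cv2.imwrite(f"pics/{n}5c.png",cv2.resize(c[...,::-1],None,fx=3 if n=="top" else 2.7,fy=3 if n=="top" else 2.7))
E
```

```text
t: 6.6
tcp_pos: [0.379, 0.311, 0.207]
orientation: [-3.141, -0.0, 2.94]
wrist_force: [1.8, 0.6, -0.0]
gripper_width: 0.468
grasp_force: 0.0
[-0.00820905 -0.03034358 -0.0091971 ] [0.37901953 0.3109675  0.20695652]
top orange [154.  209.1] 85 mean [0.4751 0.1784 0.1034] zmax 0.106 top [0.4751 0.1784 0.1034] axis 167.9 ray z.092 [0.4756 0.1813 0.092 ] ray .055 [0.4773 0.1905 0.055 ]
top yellow [82.3 38. ] 67 mean [0.8369 0.3556 0.0039] zmax 0.058 top [0.8127 0.3431 0.0556] axis -159.9 ray z.092 [0.7935 0.3168 0.092 ] ray .055 [0.8117 0.3331 0.055 ]
top yellow [44.9 38.7] 50 mean [0.8369 0.4334 0.0034] zmax 0.055 top [0.813  0.4133 0.055 ] axis 47.6 ray z.092 [0.7933 0.3858 0.092 ] ray .055 [0.8115 0.4057 0.055 ]
top yellow [335.3 157.4] 113 mean [ 0.5698 -0.1508  0.0539] zmax 0.058 top [ 0.5699 -0.1508  0.054 ] axis 99.2 ray z.092 [ 0.5634 -0.143   0.092 ] ray .055 [ 0.5696 -0.1507  0.055 ]
top blue [379.5 145.8] 166 mean [ 0.5818 -0.2206  0.1001] zmax 0.108 top [ 0.5827 -0.2203  0.1042] axis 102.8 ray z.092 [ 0.5834 -0.2232  0.092 ] ray .055 [ 0.5907 -0.235   0.055 ]
scene orange [335.3 268.9] 154 mean [0.4795 0.1817 0.1058] zmax 0.109 top [0.4795 0.1817 0.1059] axis 168.8 ray z.092 [0.4747 0.1779 0.092 ] ray .055 [0.4615 0.168  0.055 ]
scene yellow [186.1 153.2] 87 mean [ 0.5738 -0.1479  0.0564] zmax 0.059 top [ 0.5738 -0.1479  0.0564] axis 100.2 ray z.092 [ 0.581  -0.1231  0.092 ] ray .055 [ 0.5735 -0.1489  0.055 ]
scene yellow [213.6 381. ] 41 mean [0.7062 0.2337 0.1009] zmax 0.103 top [0.7062 0.2337 0.1009] axis 160.6 ray z.092 [0.706 0.232 0.092] ray .055 [0.705  0.2249 0.055 ]
scene blue [159.8 111.2] 89 mean [ 0.5863 -0.219   0.1062] zmax 0.109 top [ 0.5863 -0.219   0.1062] axis 103.7 ray z.092 [ 0.5834 -0.2311  0.092 ] ray .055 [ 0.576  -0.2626  0.055 ]
```

View pics/scene5c.png

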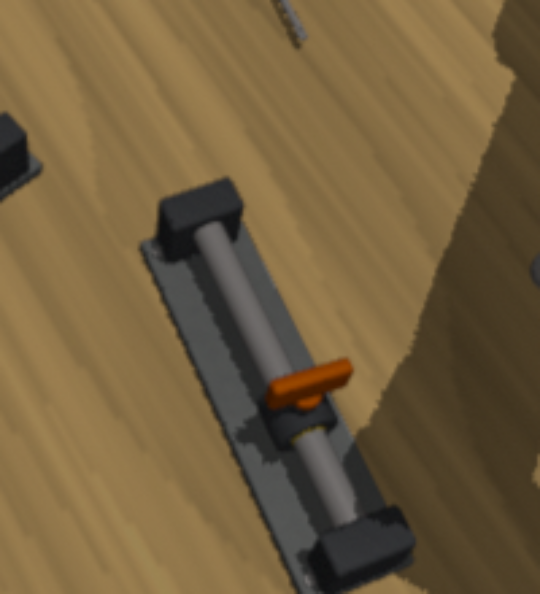

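View pics/top5c.png

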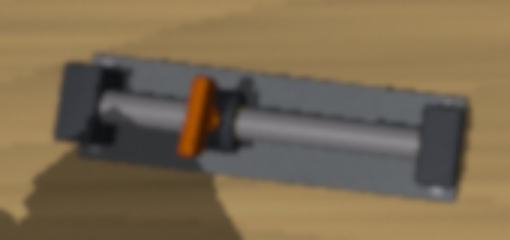

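Both views show the wing across the shaft (top crop (198,115), scene crop (308,383)). Its centre is within about 1 mm of the band's measured middle, the blue wing hasn't moved, and the arm is clear.

```bash
python3 -m crank '{"dp":[[0,0,0],[0,0,0],[0,0,0]],"turn":[0,0,0],"gripper":[4,4,4]}'; python3 -c "
from station import *
print(sign_off())"
```

```text
t: 6.95
tcp_pos: [0.3819, 0.3098, 0.2062]
orientation: [-3.141, -0.0, 2.939]
wrist_force: [-0.5, -0.9, 1.0]
gripper_width: 0.469
grasp_force: 0.0
the job is handed in; nothing more can be done
None
```

I loosened the orange screw by about 85°, slid its collar to within about 1 mm of the yellow band's centre by the cameras, left the blue gauge undisturbed, and handed the job in at about 7 s; no verdict came back.

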